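Vent and unlock the pressure cooker lid

ROBOT

A 6-joint arm with a two-finger parallel gripper is mounted at the origin on the work surface. World frame = base frame: x ahead of the robot, y to its left, z up, the work surface at z = 0. Lengths are in m, angles in rad, forces in N, time in s.
With the tool pointing down it reaches from about 0.35 to 0.925 m from the base axis. Payload 6.4 kg.
Tool frame: the origin (TCP) lies on the mounting face of the last link; the fingertips stand 173 mm ahead of it and the grasp point (between the pads) lies env.hold_point_z ahead of it (env.hold_point_z is the distance from the TCP to the grasp point, in m); z points along the fingers, x is the direction in which the jaws open and shut, and the axes are right-handed (so a half turn about z gives the same grasp; the last joint's range is limited). The gripper opens to 85 mm and grips with 20 to 120 N. Pads are 22 mm wide; open, the fingers measure 114 mm over their backs; the gripper's body (76 mm by 85 mm) begins 54 mm behind the grasp point. The pads swing forward as they close: fully open they stand 13 mm farther back than shut.
Start: joints at [-1.507, 0.245, 1.558, -0, 1.339, -0.174], TCP at [0.153, -0.632, 0.405] pointing down, gripper open.
Joint ranges: [-3.13, 3.13], [-1.02, 2.26], [0.13, 2.54], [-0.95, 4.09], [0.21, 2.88], [-2.74, 2.74]. Speed limits (rad/s): [2.57, 2.57, 3.14, 3.14, 3.14, 3.14].

INTERFACE

Orientations are given as [roll, pitch, yaw] about the fixed x, y, z axes, in that order (R = Rz(yaw) Ry(pitch) Rx(roll)).
In Python, from workcell import env gives the robot as it stands.
- The arm moves only by the shell command python3 -m crank 'ROWS' [OPENING] [FORCE]. ROWS is JSON, a list of rows, each an object with "linear": the shift along the tool's x, y, z in mm, a list of three; "dr": the turn, a rotation vector about the tool's x, y, z in degrees, a list of three. In form: [{"linear": [x, y, z], "dr": [rx, ry, rz]}, ...]. A call has 1 to 10 rows; each row is the pose to reach, as a shift and turn from the pose commanded when the call began, along the tool's axes at that moment; what a row does not reach only later rows make up. A row lasts 1/12 s, in which the tool goes at most 41.7 mm and 7.16 degrees, less where a joint would pass 70% of its speed; a pose out of reach is approached as far as the arm can. A call with a gripper value outside its range is refused whole. OPENING is the gripper command: -1 is shut, 1 is fully open, values between are in proportion, set as the call begins (- or left out, the last holds). The fingers move at their own pace and stop on an object; FORCE is the grip in N (left out, the last holds). Time passes only in rows, so rows that repeat a pose let the fingers close. It gives the time, the measured TCP pose, the force and the opening at its end, in the units of the state.
- env.observe(): the state, without advancing time (a new reading comes with each control period).
- env.read_camera(name): name is "scene" or "top" or "wrist"; returns a dict with "image" (400x640x3 uint8, red, green, blue), "z_map" (400x640 float32, m along the optical axis (not along the pixel's ray), 0 where there is no reading), "mtx" (3x3 intrinsics, pixels), "R" (3x3) and "t" (3): a world point X has camera coordinates R X + t. Camera axes: x right, y down, z forward; pixel columns grow to the right and rows downward; lengths in m; the calibration is good to about 2 mm. A picture is of the moment at which its call begins.
- env.hand_in(): hands the job in, once; it reports no verdict.
The state is a dict: "t": time; "q": joint angles; "qd": joint speeds; "tau": joint torques, N m; "tool_pos": TCP position; "tool_rot": TCP orientation; "ft_force": force on the tool from outside, world axes, zero at the start; "wrist_torque": the same for the moment, N m; "gripper_width": finger opening in m.
Only numpy, scipy, OpenCV 4.12 (cv2) and the standard library are available. Lean on these libraries where they do the work, as an engineer would, in place of code of your own. Each camera call takes 0.05 s, during which the arm holds its last target.

TASK

Unlock the lid of the pressure cooker by pressing with the fingertips only: first press the round steam-release button on the lid fully down, keep it down for a good second and let it come up again. Then push down the raised end of the lock rocker beside the long handle until it is tipped fully over and stays there, and after that do the same with the lock rocker beside the short handle. Do not lift, tip or shift the cooker, and leave the regulator weight, the funnel and the salt cellar where they stand.

Things in the scene. Friction and masses are not known exactly. Their poses are not given: they have to be found in the camera images.
- cooker: Closed pressure cooker, loose, 2.6 to 4.2 kg: aluminium pot, steel lid 232 mm across, lid top 160 mm up. Origin at the centre of its underside; z up; +x along the long black handle (27 mm wide, top 143 mm up, end 268 mm out); short wide black handle at -x (80 mm wide, end 152 mm out, top 141 mm up). On the lid: round button at y +45 mm, lock rockers at x +80 and -80 mm.
- vent_top (a point): Centre of the top face of the round black steam-release button (34 mm across, in a dark steel ring on the lid); moves with the button, which is pressed straight down.
- vent (a joint): Travel of the steam-release button: 0 up, 0.007 m fully down; spring return, about 5 N to hold it fully down.
- vent_pipe (a point): Top of the bare upright steel vent pipe on the lid, opposite the button (8 mm thick, on an 18 mm collar), 175 mm up. Not to be pressed.
- lock_long_end (a point): Point to press on the rocker by the long handle: on its top, 20 mm outward (to the handle) from its pivot; moves with it. The rocker is a flat black bar 56 mm long (along the cooker's x), 28 wide, 10 thick, pivoted at its middle 170 mm up in a dark steel housing 64 x 40 mm, 163 mm high. Outer end, with three fine ribs, starts raised. The point goes from about 179 to 171 mm up.
- lock_long (a joint): Angle of the rocker beside the long handle: about 0 (0 to 0.08) at the start, outer end raised (locked); 0.40 rad with the outer end fully down (unlocked). No spring: friction keeps it where it is left; about 4 N at the press point moves it.
- lock_short_end (a point): The same point on the like rocker beside the short handle: on its top face, 20 mm outward (towards the short handle) from its pivot; moves with the rocker.
- lock_short (a joint): Angle of the rocker beside the short handle, as for the other: about 0 locked with its outer end raised, 0.40 rad with the outer end fully down.
- weight: Bystander: loose steel regulator weight, 32 mm across, 46 mm tall, upright on the counter. Origin at the centre of its underside.
- funnel: Bystander: small aluminium funnel standing on its wide mouth, 90 mm across, 85 mm tall. Origin at the centre of its underside.
- cellar: Bystander: white ceramic salt cellar with a wooden lid and knob, 84 mm across, 74 mm tall. Origin at the centre of its underside.

How it is judged:
By the outcome, as a careful person would: the job done as asked, in the order asked, and still so for the second after the job is handed in, with the robot touching nothing.
It also fails if it takes over 48 s, if anything falls off the work surface, if the arm or the gripper's body presses on something with over 40 N, if the wrist force passes 120 N, or if a joint passes its speed limit or range.

## Working session

There is one attempt and no reset: what is moved stays moved. The work goes in short steps, Python scripts to look and compute and a shell command to move; the robot and the scene stay as the last step left them, time stands still between calls to the robot, and variables do not carry over. Pictures are saved under pics/ and viewed, and the job is handed in when it is done.

```bash
mkdir -p pics; ls; python3 - <<'E'
from workcell import env
import cv2
print(env.observe(), env.hold_point_z)
for n in ["scene","top","wrist"]:
    c=env.read_camera(n)
    cv2.imwrite(f"pics/{n}0.png",c["image"][:,:,::-1])
    print(n,c["mtx"].tolist(),c["R"].tolist(),c["t"].tolist())
E
```

```text
pics
{'t': 0.0, 'q': array([-1.50708835e+00,  2.45796073e-01,  1.55905271e+00,  1.47362172e-05,
        1.33869122e+00, -1.74102255e-01]), 'qd': array([ 0.00066708, -0.00077065,  0.0008994 , -0.00147049,  0.00067141,
       -0.00082465]), 'tau': array([-1.91497129e-03, -4.29513931e+01, -3.26129866e+01, -2.48909428e-04,
        5.28761229e-03, -2.83145475e-06]), 'tool_pos': array([ 0.15311381, -0.63146324,  0.4035707 ]), 'tool_rot': array([-3.14124121e+00,  1.91542925e-03, -1.33298916e+00]), 'ft_force': array([-0.60273018, -0.30665609,  0.12285295]), 'wrist_torque': array([-0.00938768,  0.00462094, -0.02224564]), 'gripper_width': 0.08577023474866868} 0.1547
scene [[447.4492904130402, 0.0, 325.4857073442133], [0.0, 447.4492904130402, 197.20199593616852], [0.0, 0.0, 1.0]] [[-0.4077028421399374, 0.9131113385496987, -0.00246493874059609], [0.5128280596092156, 0.22674175887730874, -0.8280069782668932], [-0.7555036557082064, -0.3388448881025091, -0.5607123754817027]] [0.14923652296589884, -0.17870385716699205, 1.3867847718829909]
top [[372.3211143122701, 0.0, 318.8169734084463], [0.0, 372.3211143122701, 195.84552249467703], [0.0, 0.0, 1.0]] [[-0.005957755814853585, -0.9999817613385954, 0.000991027654047754], [-0.9840094557651164, 0.005686163627406443, -0.17802544342885956], [0.17801656133767524, -0.0020358127032878964, -0.9840253855242491]] [0.08799847682377983, 0.5320786185792724, 0.8441021322266313]
wrist [[344.39864633781, 0.0, 326.3157131690614], [0.0, 344.39864633781, 204.63979506366928], [0.0, 0.0, 1.0]] [[0.23564328591512856, -0.9718378521338503, -0.0018522858815253984], [-0.9247039083110237, -0.22480019333636986, 0.307225576783981], [-0.29898983888660824, -0.07068282843659196, -0.9516349163449002]] [-0.6489194706936074, -0.03990796713163375, 0.3796347935187664]
```

View pics/top0.png

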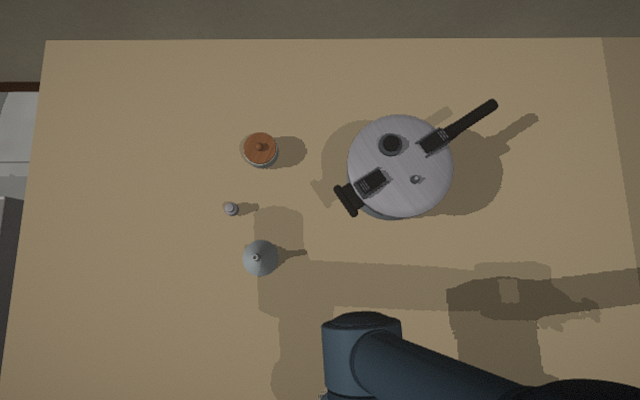

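View pics/scene0.png

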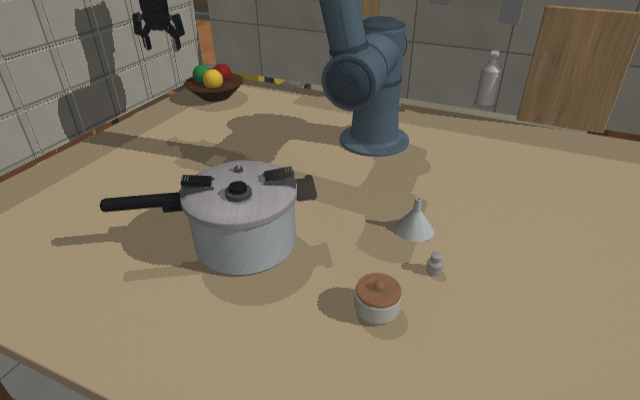

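View pics/wrist0.png

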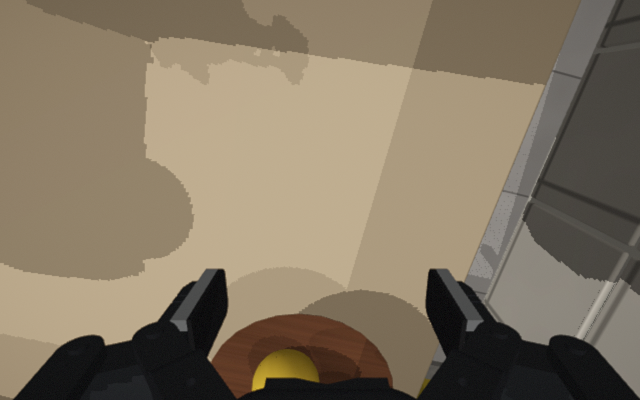

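The top view shows the lid centred near (400,167), with the button at (391,145), the pipe at (416,180), the long-handle rocker at (433,142) and the short-handle rocker at (372,182). The bystanders are well to the left, at (261,150), (231,208) and (261,258). Next I'll measure these positions.

```bash
cat > h.py <<'E'
import numpy as np, cv2
from workcell import env
def world(c):
    z=c["z_map"].astype(float);h,w=z.shape
    u,v=np.meshgrid(np.arange(w),np.arange(h));K=c["mtx"]
    P=np.stack([(u-K[0,2])/K[0,0]*z,(v-K[1,2])/K[1,1]*z,z],-1)
    return (P-c["t"])@c["R"]
def ray(c,u,v,zp):
    K=c["mtx"];d=np.array([(u-K[0,2])/K[0,0],(v-K[1,2])/K[1,1],1.])@c["R"];o=-c["R"].T@c["t"]
    return o+d*(zp-o[2])/d[2]
def proj(c,X):
    p=c["R"]@np.asarray(X)+c["t"];q=c["mtx"]@p;return q[:2]/q[2]
E
python3 - <<'E'
from h import *
for n in ["top","scene"]:
    c=env.read_camera(n);W=world(c);img=c["image"]
    ok=c["z_map"]>0
    R=ok&(np.hypot(W[...,0]-.6,W[...,1]+.2)<.35)
    m=R&(abs(W[...,2]-.160)<.004)
    P=W[m];print(n,m.sum(),np.median(P[:,2]))
    # lid circle fit
    hull=cv2.convexHull(P[:,:2].astype(np.float32))
    print(" lid circle",cv2.minEnclosingCircle(hull), np.median(P,0))
    br=img.max(-1)
    d=(R&(W[...,2]>.120)&(br<75)).astype(np.uint8)
    k,l,s,cen=cv2.connectedComponentsWithStats(d)
    for i in range(1,k):
        if s[i,4]>15:
            Q=W[l==i];print(" dark",s[i].tolist(),cen[i].round(1),Q.mean(0).round(4),Q.min(0).round(3),Q.max(0).round(3))
    x=(340,510,90,225) if n=="top" else (90,330,150,280)
    cv2.imwrite(f"pics/{n}1.png",cv2.resize(img[x[2]:x[3],x[0]:x[1],::-1],None,fx=4 if n=="top" else 3,fy=4 if n=="top" else 3,interpolation=cv2.INTER_CUBIC))
E
```

```text
top 3082 0.15841106704996508
 lid circle ((0.5857400894165039, -0.09076453745365143), 0.11360245198011398) [ 0.57786966 -0.09663594  0.15841107]
 dark [415, 99, 83, 59, 1189] [454.7 128.1] [ 0.6623 -0.213   0.1537] [ 0.596 -0.316  0.125] [ 0.735 -0.122  0.182]
 dark [379, 134, 24, 22, 413] [390.3 144.5] [ 0.6187 -0.0658  0.1737] [ 0.598 -0.094  0.157] [ 0.644 -0.043  0.184]
 dark [354, 168, 35, 31, 553] [370.5 182.8] [ 0.5374 -0.0223  0.1694] [ 0.508 -0.061  0.144] [0.571 0.011 0.181]
 dark [411, 176, 9, 8, 38] [414.2 179.9] [ 0.5443 -0.1148  0.164 ] [ 0.538 -0.127  0.156] [ 0.553 -0.108  0.169]
 dark [334, 183, 32, 34, 540] [348.8 198.2] [0.5106 0.0208 0.1391] [ 0.473 -0.014  0.127] [0.544 0.052 0.146]
 dark [493, 374, 147, 26, 2258] [575. 390.] [ 0.2934 -0.0753  0.6693] [ 0.274 -0.11   0.57 ] [ 0.298 -0.046  0.698]
scene 1584 0.15758028253616613
 lid circle ((0.5856603980064392, -0.09141597151756287), 0.1131657287478447) [ 0.58139783 -0.09636713  0.15758028]
 dark [234, 167, 9, 6, 32] [237.6 169.5] [ 0.551  -0.1144  0.1628] [ 0.542 -0.124  0.159] [ 0.558 -0.107  0.166]
 dark [263, 167, 54, 34, 860] [291.7 182.3] [0.5351 0.0022 0.1522] [ 0.475 -0.059  0.12 ] [0.574 0.054 0.178]
 dark [100, 175, 114, 37, 1583] [159.3 196.1] [ 0.6746 -0.2147  0.1458] [ 0.581 -0.313  0.12 ] [ 0.739 -0.122  0.179]
 dark [225, 181, 27, 21, 383] [236.9 191.4] [ 0.6308 -0.0625  0.171 ] [ 0.58  -0.103  0.157] [ 0.647 -0.041  0.181]
```

View pics/top1.png

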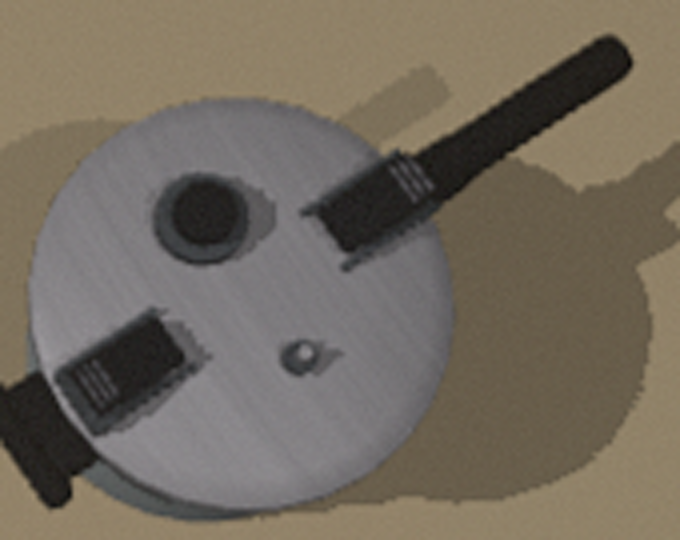

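View pics/scene1.png

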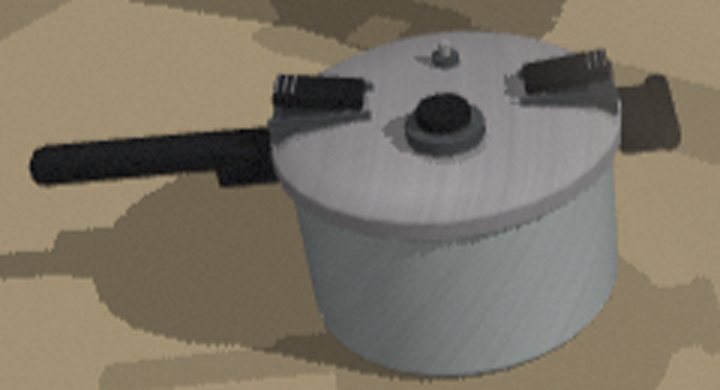

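The button's black cap is at about (391.5,142.5). The ribs are at (442.5,134.7) on the long side and (363.5,186) on the short side, and both outer ends are raised. I'll fit the cooker pose from these features in both views.

```bash
python3 - <<'E'
from h import *
C={n:env.read_camera(n) for n in ["top","scene"]}
def px(n,x,y):
    f,ox,oy=(4,340,90) if n=="top" else (3,90,150)
    return (x+.5)/f-.5+ox,(y+.5)/f-.5+oy
def tri(p,q):
    A=[];
    for n,uv in (("top",p),("scene",q)):
        c=C[n];M=c["mtx"]@np.c_[c["R"],c["t"]];A.append(M)
    X=cv2.triangulatePoints(A[0],A[1],np.array(px("top",*p)),np.array(px("scene",*q))).ravel();return X[:3]/X[3]
print("button",tri((207,211),(443,113)))
print("pipe",tri((307,350),(444,43)))
print("ribs long",tri((411,180),(285,85)), "short",tri((95,385),(598,63)))
# button by ray, long handle axis, rockers by ray
c=C["top"];W=world(c);br=c["image"].max(-1)
print("button ray .178",ray(c,*px("top",207,211),.178))
m=(br<50)&(W[...,2]>.12)&(W[...,2]<.15)&(np.hypot(W[...,0]-.5857,W[...,1]+.091)>.15)&(np.hypot(W[...,0]-.5857,W[...,1]+.091)<.27)&(W[...,1]<-.15)
P=W[m][:,:2].astype(np.float32);l=cv2.fitLine(P,cv2.DIST_HUBER,0,.01,.01).ravel();print("handle",m.sum(),l,np.degrees(np.arctan2(l[1],l[0])), "line from centre dir",np.degrees(np.arctan2(P.mean(0)[1]+.091,P.mean(0)[0]-.5857)))
for name,uv in (("ribL",(411,180)),("ribS",(95,385))): print(name,ray(c,*px("top",*uv),.180))
E
```

```text
button [ 0.62270723 -0.06731656  0.17406468]
pipe [ 0.54745497 -0.11607318  0.17371596]
ribs long [ 0.63880253 -0.17587981  0.17650935] short [ 0.52979507 -0.00632086  0.17444605]
button ray .178 [ 0.6219415  -0.06749912  0.178     ]
handle 521 [ 0.54342556 -0.83945733  0.6956327  -0.26399148] -57.082863 line from centre dir -57.564926
ribL [ 0.63762975 -0.17475443  0.18      ]
ribS [ 0.52883861 -0.00606342  0.18      ]
```

```bash
python3 -m crank '[{"linear":[-22,-30,0],"dr":[0,0,-5]},{"linear":[-44,-59,0],"dr":[0,0,-11]},{"linear":[-66,-88,0],"dr":[0,0,-17]},{"linear":[-88,-118,0],"dr":[0,0,-23]},{"linear":[-110,-147,0],"dr":[0,0,-29]},{"linear":[-132,-177,0],"dr":[0,0,-35]},{"linear":[-154,-206,0],"dr":[0,0,-41]},{"linear":[-176,-236,0],"dr":[0,0,-47]},{"linear":[-198,-265,0],"dr":[0,0,-52]},{"linear":[-219,-294,0],"dr":[0,0,-55]}]' -1 60
cat >> h.py <<'E'
from scipy.spatial.transform import Rotation as Ro
def to(x,y,tipz,yawdeg,s=None):
    s=s or env.observe();R=Ro.from_euler('xyz',s["tool_rot"]);d=np.array([x,y,tipz+.173])-s["tool_pos"]
    T=Ro.from_euler('xyz',[np.pi,0,np.radians(yawdeg)])
    return (R.inv().apply(d)*1000).round(1),(R.inv()*T).as_rotvec(degrees=True).round(2)
def st():
    s=env.observe();print(round(s["t"],2),s["tool_pos"].round(4),np.degrees(s["tool_rot"]).round(2),s["ft_force"].round(2),round(s["gripper_width"],4),s["q"].round(2));return s
E
python3 -c "
from h import *
st();print(to(.6225,-.067,.225,32.7))"
```

```text
t: 1.18
tool_pos: [0.3881, -0.3479, 0.4049]
tool_rot: [3.141, -0.0, -0.369]
ft_force: [-0.2, -0.5, -0.4]
gripper_width: 0.0002
1.18 [ 0.3881 -0.3479  0.4049] [ 1.7999e+02 -3.0000e-02 -2.1170e+01] [-0.18 -0.54 -0.45] 0.0002 [-0.95 -0.06  1.88  0.    1.32 -0.58]
(array([ 117.2, -346.6,    6.9]), array([ 3.000e-02, -2.000e-02, -5.387e+01]))
```

```bash
python3 -m crank '[{"linear":[13,-38,0],"dr":[0,0,-6]},{"linear":[26,-76,0],"dr":[0,0,-12]},{"linear":[39,-115,0],"dr":[0,0,-18]},{"linear":[52,-153,0],"dr":[0,0,-24]},{"linear":[65,-192,0],"dr":[0,0,-30]},{"linear":[78,-230,0],"dr":[0,0,-36]},{"linear":[91,-268,2],"dr":[0,0,-42]},{"linear":[104,-307,4],"dr":[0,0,-48]},{"linear":[117,-346,6],"dr":[0,0,-54]},{"linear":[117,-346.5,7],"dr":[0,0,-54]}]'
python3 - <<'E'
from h import *
env.read_camera("scene")
c=env.read_camera("wrist");cv2.imwrite("pics/w2.png",c["image"][:,:,::-1])
t=env.read_camera("top");cv2.imwrite("pics/t2.png",t["image"][:,:,::-1])
s=env.read_camera("scene");cv2.imwrite("pics/s2.png",cv2.resize(s["image"][80:280,90:400,::-1],None,fx=2.5,fy=2.5))
st();print(to(.6225,-.067,.225,32.7))
for n,X in (("b",(.6225,-.067,.176)),("L",(.6388,-.1756,.179)),("S",(.5308,-.0072,.179))): print(n,proj(c,X))
E
```

```text
t: 2.02
tool_pos: [0.625, -0.0647, 0.3973]
tool_rot: [-3.141, -0.002, 0.579]
ft_force: [-1.0, 0.1, -0.2]
gripper_width: 0.0002
2.22 [ 0.6222 -0.07    0.3975] [-1.7999e+02  3.0000e-02  3.2570e+01] [ 0.16 -0.65  0.07] -0.0 [-0.29  0.2   1.63 -0.    1.32 -0.86]
(array([ 1.9, -2.4, -0.5]), array([-0.01,  0.03, -0.13]))
b [324.40039008 232.6800287 ]
L [257.44576758 371.74237973]
S [234.49840228  48.3474157 ]
```

View pics/w2.png

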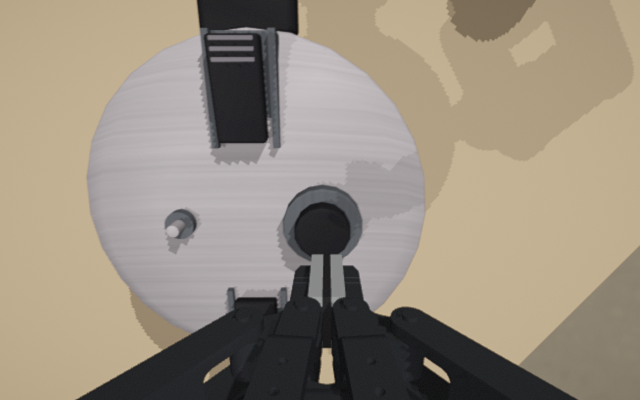

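View pics/s2.png

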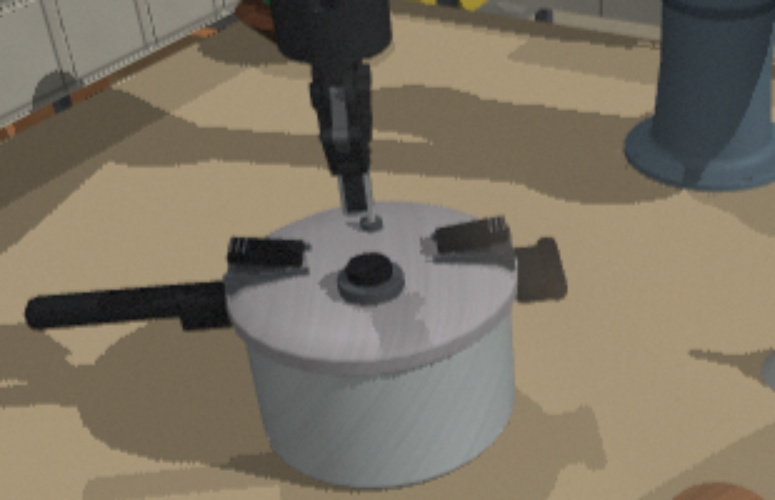

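The wrist view shows the button cap at (322,229), the short-side ribs at (231,48) and the pipe tip at (172,231). The closed fingertips end near (326,255). I'll cross-check these wrist rays against the top view.

```bash
python3 - <<'E'
from h import *
c=env.read_camera("wrist")
print("b",ray(c,322,229,.177),"ribS",ray(c,231,48,.181),"pipe",ray(c,172,231,.175))
s=env.observe();R=Ro.from_euler('xyz',s["tool_rot"])
print("tip px",proj(c,s["tool_pos"]+R.apply([0,0,.173])))
W=world(c);print("button z",np.median(W[222:236,314:330,2]),"lid z",np.median(W[150:180,300:360,2]))
print(to(.6225,-.067,.177,32.7))
E
```

```text
b [ 0.6183746  -0.06919696  0.177     ] ribS [ 0.52843372 -0.01093732  0.181     ] pipe [ 0.54385592 -0.11932006  0.175     ]
tip px [325.86187026 274.04389458]
button z 0.17953894334506326 lid z 0.15721695184898749
(array([ 2.3, -2.7, 47.8]), array([ 0.01,  0.01, -0.17]))
```

```bash
python3 -m crank '[{"linear":[1,-2,20],"dr":[0,0,0]},{"linear":[1,-2,36],"dr":[0,0,0]},{"linear":[1,-2,42],"dr":[0,0,0]},{"linear":[1,-2,42],"dr":[0,0,0]}]' - 100
python3 -m crank '[{"linear":[0,0,1],"dr":[0,0,0]},{"linear":[0,0,2],"dr":[0,0,0]},{"linear":[0,0,3],"dr":[0,0,0]},{"linear":[0,0,4],"dr":[0,0,0]},{"linear":[0,0,5],"dr":[0,0,0]}]'
python3 - <<'E'
from h import *
st();s=env.read_camera("scene");cv2.imwrite("pics/s3.png",cv2.resize(s["image"][120:270,90:330,::-1],None,fx=3,fy=3))
E
```

```text
t: 2.6
tool_pos: [0.6213, -0.0684, 0.3541]
tool_rot: [-3.139, 0.002, 0.567]
ft_force: [-0.2, 0.2, 0.5]
gripper_width: -0.0
t: 3.02
tool_pos: [0.6225, -0.0676, 0.3517]
tool_rot: [3.14, -0.001, 0.569]
ft_force: [-0.4, -0.9, 1.5]
gripper_width: 0.0001
3.02 [ 0.6225 -0.0676  0.3517] [ 1.799e+02 -5.000e-02  3.263e+01] [-0.37 -0.86  1.49] 0.0001 [-0.29  0.24  1.66 -0.    1.24 -0.86]
```

View pics/s3.png

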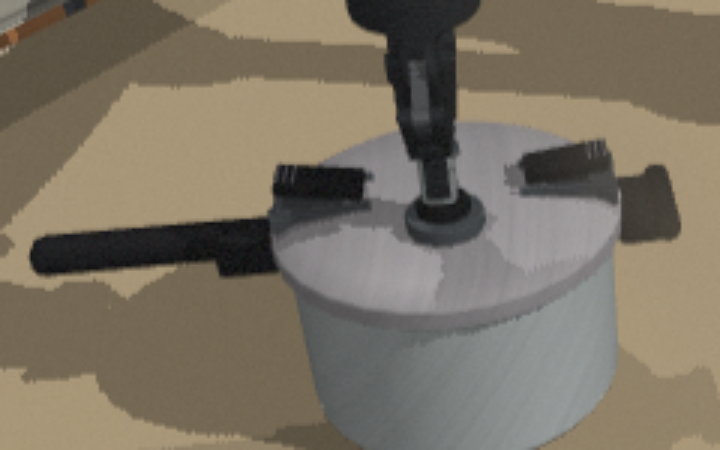

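The tip is centred on the cap at (440,205) and has just made contact. I'll press down slowly.

```bash
python3 -m crank '[{"linear":[0,0,1],"dr":[0,0,0]},{"linear":[0,0,2],"dr":[0,0,0]},{"linear":[0,0,3],"dr":[0,0,0]},{"linear":[0,0,3],"dr":[0,0,0]}]'
python3 -m crank '[{"linear":[0,0,1],"dr":[0,0,0]},{"linear":[0,0,2],"dr":[0,0,0]},{"linear":[0,0,2],"dr":[0,0,0]}]'
python3 -m crank '[{"linear":[0,0,1],"dr":[0,0,0]},{"linear":[0,0,2],"dr":[0,0,0]},{"linear":[0,0,2],"dr":[0,0,0]}]'
```

```text
t: 3.4
tool_pos: [0.6225, -0.0676, 0.3481]
tool_rot: [3.14, -0.001, 0.569]
ft_force: [2.1, -2.3, 4.3]
gripper_width: 0.0004
t: 3.65
tool_pos: [0.6226, -0.0676, 0.3465]
tool_rot: [3.14, -0.001, 0.569]
ft_force: [1.0, -2.0, 4.6]
gripper_width: 0.0003
t: 3.9
tool_pos: [0.6227, -0.0675, 0.3463]
tool_rot: [3.14, -0.001, 0.57]
ft_force: [-4.3, -1.9, 13.3]
gripper_width: 0.0001
```

```bash
python3 -m crank '[{"linear":[0,0,0.5],"dr":[0,0,0]},{"linear":[0,0,1],"dr":[0,0,0]},{"linear":[0,0,1],"dr":[0,0,0]},{"linear":[0,0,1],"dr":[0,0,0]},{"linear":[0,0,1],"dr":[0,0,0]},{"linear":[0,0,1],"dr":[0,0,0]},{"linear":[0,0,1],"dr":[0,0,0]},{"linear":[0,0,1],"dr":[0,0,0]},{"linear":[0,0,1],"dr":[0,0,0]},{"linear":[0,0,1],"dr":[0,0,0]}]'
python3 - <<'E'
from h import *
st();s=env.read_camera("scene");cv2.imwrite("pics/s4.png",cv2.resize(s["image"][120:270,90:330,::-1],None,fx=3,fy=3))
E
python3 -m crank '[{"linear":[0,0,0],"dr":[0,0,0]},{"linear":[0,0,0],"dr":[0,0,0]},{"linear":[0,0,0],"dr":[0,0,0]},{"linear":[0,0,0],"dr":[0,0,0]},{"linear":[0,0,0],"dr":[0,0,0]},{"linear":[0,0,0],"dr":[0,0,0]},{"linear":[0,0,0],"dr":[0,0,0]},{"linear":[0,0,0],"dr":[0,0,0]}]'
```

```text
t: 4.73
tool_pos: [0.6227, -0.0675, 0.3462]
tool_rot: [3.14, -0.001, 0.57]
ft_force: [-6.5, -0.4, 17.7]
gripper_width: 0.0001
4.73 [ 0.6227 -0.0675  0.3462] [ 1.799e+02 -4.000e-02  3.264e+01] [-6.55 -0.4  17.75] 0.0001 [-0.29  0.25  1.67 -0.    1.23 -0.86]
t: 5.45
tool_pos: [0.6227, -0.0675, 0.3462]
tool_rot: [3.14, -0.001, 0.57]
ft_force: [-7.1, -1.4, 17.4]
gripper_width: -0.0002
```

View pics/s4.png

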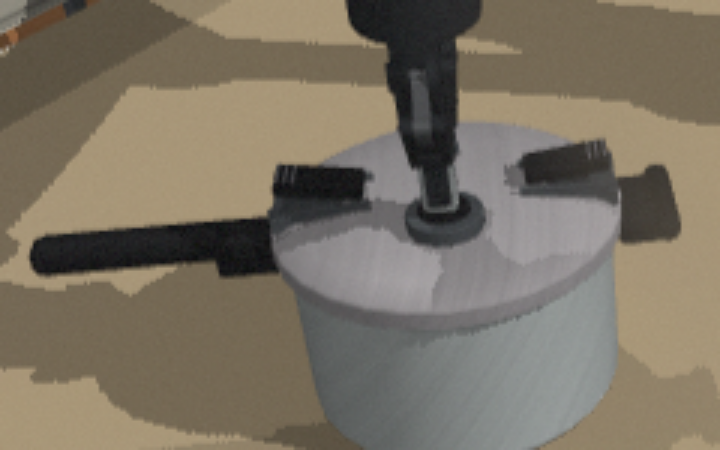

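The button is flush with its ring at (445,215), held for about 1.5 s at 13–17 N. Next I'll release it and look again.

```bash
python3 -m crank '[{"linear":[0,0,-4],"dr":[0,0,0]},{"linear":[0,0,-10],"dr":[0,0,0]},{"linear":[0,0,-25],"dr":[0,0,0]},{"linear":[0,0,-42],"dr":[0,0,0]},{"linear":[0,0,-50],"dr":[0,0,0]},{"linear":[0,0,-50],"dr":[0,0,0]}]'
python3 - <<'E'
from h import *
s=env.read_camera("scene");cv2.imwrite("pics/s5.png",cv2.resize(s["image"][120:270,90:330,::-1],None,fx=3,fy=3))
st();L=(.6388,-.1756);S=(.5308,-.0072)
u=np.array([.540,-.8415])
for o in (0,3): print(to(*(np.array(L)+u*o/1000),.195,32.7))
c=env.read_camera("wrist");cv2.imwrite("pics/w5.png",c["image"][:,:,::-1])
E
```

```text
t: 5.95
tool_pos: [0.6225, -0.0671, 0.3941]
tool_rot: [3.14, -0.002, 0.57]
ft_force: [0.0, -0.5, 0.0]
gripper_width: -0.0
6.0 [ 0.6222 -0.0671  0.3927] [-1.7998e+02 -2.0000e-02  3.2630e+01] [ 0.46 -0.12 -0.56] -0.0003 [-0.29  0.2   1.63  0.    1.31 -0.86]
(array([-44.5, 100.3,  24.7]), array([-0.02, -0.02, -0.07]))
(array([-44.5, 103.3,  24.7]), array([-0.02, -0.02, -0.07]))
```

View pics/s5.png

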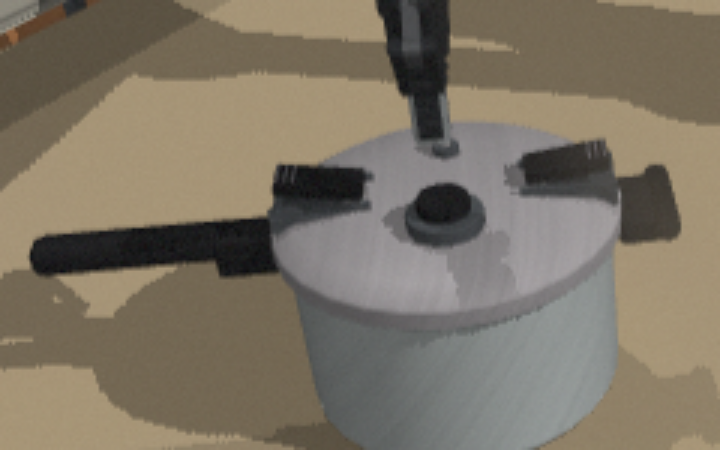

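View pics/w5.png

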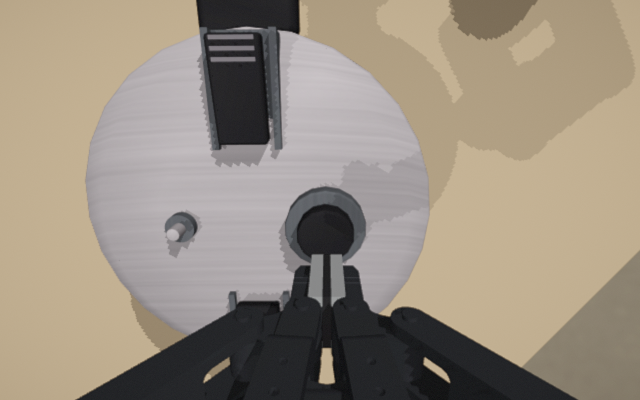

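The button has sprung back up at (442,200) and the cooker hasn't moved. On to the long-handle rocker.

```bash
python3 -m crank '[{"linear":[-15,34,0],"dr":[0,0,0]},{"linear":[-30,68,0],"dr":[0,0,0]},{"linear":[-44,95,0],"dr":[0,0,0]},{"linear":[-44.5,102,10],"dr":[0,0,0]},{"linear":[-44.5,102,22],"dr":[0,0,0]},{"linear":[-44.5,102,28],"dr":[0,0,0]},{"linear":[-44.5,102,28],"dr":[0,0,0]},{"linear":[-44.5,102,28],"dr":[0,0,0]}]'
python3 - <<'E'
from h import *
s=env.read_camera("scene");cv2.imwrite("pics/s6.png",cv2.resize(s["image"][120:270,90:330,::-1],None,fx=3,fy=3))
t=env.read_camera("top");cv2.imwrite("pics/t6.png",cv2.resize(t["image"][90:225,340:510,::-1],None,fx=4,fy=4))
st();L=(.6388,-.1756);u=np.array([.540,-.8415])
print(to(*(np.array(L)+u*2/1000),.170,32.7))
E
```

```text
t: 6.72
tool_pos: [0.6395, -0.1757, 0.3631]
tool_rot: [-3.139, 0.001, 0.571]
ft_force: [0.3, 0.1, 0.6]
gripper_width: 0.0003
6.82 [ 0.6399 -0.1761  0.3649] [ 1.800e+02 -1.000e-02  3.271e+01] [ 0.53  0.14 -0.53] 0.0002 [-0.44  0.31  1.55  0.    1.28 -1.01]
(array([-0.7,  1. , 21.9]), array([ 0.  , -0.01,  0.01]))
```

View pics/s6.png

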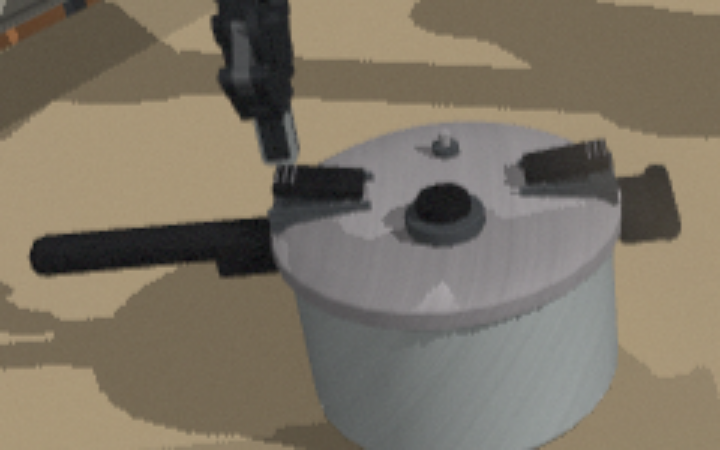

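View pics/t6.png

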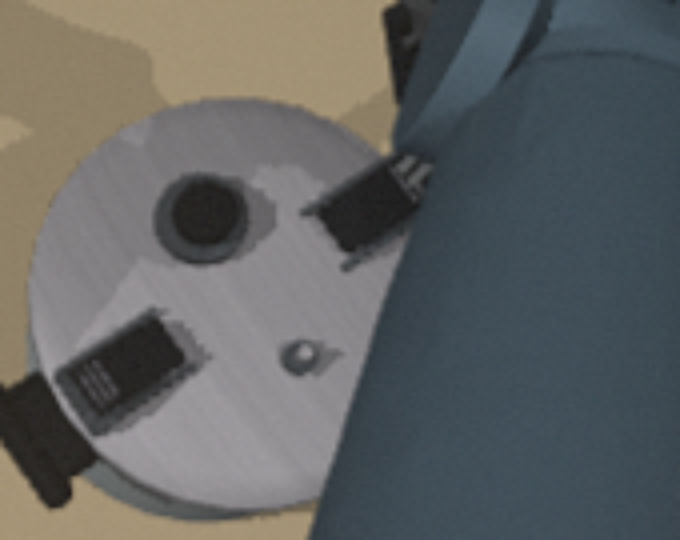

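The tip sits above the ribbed outer end of the long-side rocker, at (280,160). I'll press it down in small steps.

```bash
python3 -m crank '[{"linear":[-0.5,1,3],"dr":[0,0,0]},{"linear":[-0.5,1,6],"dr":[0,0,0]},{"linear":[-0.5,1,8],"dr":[0,0,0]},{"linear":[-0.5,1,10],"dr":[0,0,0]},{"linear":[-0.5,1,12],"dr":[0,0,0]},{"linear":[-0.5,1,13],"dr":[0,0,0]},{"linear":[-0.5,1,13],"dr":[0,0,0]}]'
python3 -m crank '[{"linear":[0,0,1],"dr":[0,0,0]},{"linear":[0,0,2],"dr":[0,0,0]},{"linear":[0,0,3],"dr":[0,0,0]},{"linear":[0,0,4],"dr":[0,0,0]},{"linear":[0,0,4],"dr":[0,0,0]}]'
python3 -m crank '[{"linear":[0,0,1],"dr":[0,0,0]},{"linear":[0,0,2],"dr":[0,0,0]},{"linear":[0,0,2],"dr":[0,0,0]}]'
python3 -m crank '[{"linear":[0,0,1],"dr":[0,0,0]},{"linear":[0,0,2],"dr":[0,0,0]},{"linear":[0,0,2],"dr":[0,0,0]}]'
python3 -m crank '[{"linear":[0,0,1],"dr":[0,0,0]},{"linear":[0,0,1],"dr":[0,0,0]}]'
```

```text
t: 7.4
tool_pos: [0.64, -0.1785, 0.352]
tool_rot: [3.141, -0.0, 0.569]
ft_force: [-0.4, 0.0, 1.5]
gripper_width: -0.0002
t: 7.82
tool_pos: [0.6402, -0.1789, 0.3483]
tool_rot: [3.139, -0.001, 0.569]
ft_force: [0.6, -2.6, 3.5]
gripper_width: -0.0001
t: 8.07
tool_pos: [0.6402, -0.179, 0.3467]
tool_rot: [3.138, -0.001, 0.569]
ft_force: [1.2, -4.7, 5.5]
gripper_width: 0.0003
t: 8.32
tool_pos: [0.6403, -0.1792, 0.3449]
tool_rot: [3.138, -0.001, 0.569]
ft_force: [1.6, -4.9, 4.2]
gripper_width: 0.0004
t: 8.48
tool_pos: [0.6404, -0.1792, 0.3448]
tool_rot: [3.138, -0.001, 0.569]
ft_force: [-0.4, -4.0, 8.6]
gripper_width: 0.0001
```

```bash
python3 -m crank '[{"linear":[0,0,1],"dr":[0,0,0]},{"linear":[0,0,2],"dr":[0,0,0]},{"linear":[0,0,2],"dr":[0,0,0]}]'
python3 - <<'E'
from h import *
s=env.read_camera("scene");cv2.imwrite("pics/s7.png",cv2.resize(s["image"][120:270,90:330,::-1],None,fx=3,fy=3))
E
```

```text
t: 8.73
tool_pos: [0.6405, -0.1792, 0.3445]
tool_rot: [3.138, -0.001, 0.569]
ft_force: [-4.7, -2.9, 15.5]
gripper_width: 0.0003
```

View pics/s7.png

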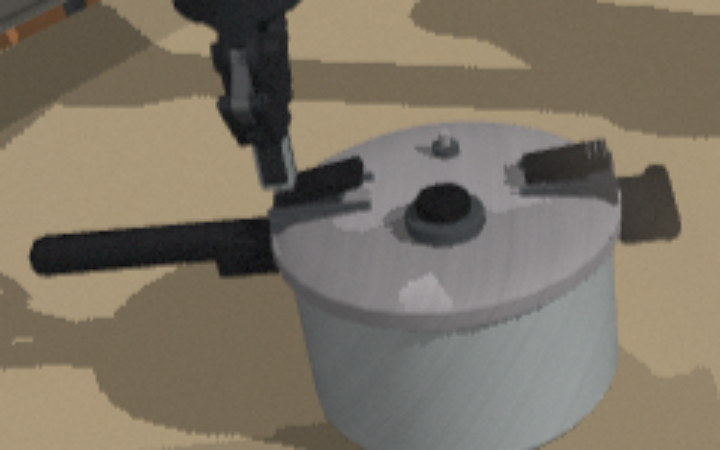

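The rocker has tipped over: its inner end is raised at (350,170) and the force climbed to 15 N against the stop. I'll press a little more, then lift.

```bash
python3 -m crank '[{"linear":[0,0,0.7],"dr":[0,0,0]},{"linear":[0,0,1],"dr":[0,0,0]},{"linear":[0,0,1],"dr":[0,0,0]},{"linear":[0,0,1],"dr":[0,0,0]}]'
python3 -m crank '[{"linear":[0,0,-5],"dr":[0,0,0]},{"linear":[0,0,-15],"dr":[0,0,0]},{"linear":[0,0,-35],"dr":[0,0,0]},{"linear":[0,0,-52],"dr":[0,0,0]},{"linear":[0,-30,-54],"dr":[0,0,0]},{"linear":[0,-65,-54],"dr":[0,0,0]},{"linear":[0,-100,-54],"dr":[0,0,0]},{"linear":[0,-120,-54],"dr":[0,0,0]},{"linear":[0,-120,-54],"dr":[0,0,0]}]'
python3 - <<'E'
from h import *
s=env.read_camera("scene");cv2.imwrite("pics/s8.png",cv2.resize(s["image"][120:270,90:330,::-1],None,fx=3,fy=3))
t=env.read_camera("top");cv2.imwrite("pics/t8.png",cv2.resize(t["image"][90:225,340:510,::-1],None,fx=4,fy=4))
c=env.read_camera("wrist");cv2.imwrite("pics/w8.png",c["image"][:,:,::-1])
st();S=(.5308,-.0072);u=np.array([.540,-.8415])
print(to(*(np.array(S)-u*2/1000),.195,32.7))
E
```

```text
t: 9.12
tool_pos: [0.6405, -0.1791, 0.3445]
tool_rot: [3.137, -0.001, 0.57]
ft_force: [-6.2, -2.6, 17.8]
gripper_width: 0.0
t: 9.87
tool_pos: [0.5733, -0.0739, 0.3925]
tool_rot: [-3.137, 0.001, 0.573]
ft_force: [-0.2, 0.8, -0.0]
gripper_width: 0.0002
10.02 [ 0.5753 -0.0773  0.3933] [-1.7996e+02  2.0000e-02  3.2640e+01] [-0.11  0.27  1.05] -0.0003 [-0.33  0.09  1.75  0.    1.3  -0.9 ]
(array([  0.4, -85. ,  25.4]), array([-0.04,  0.02, -0.06]))
```

View pics/s8.png

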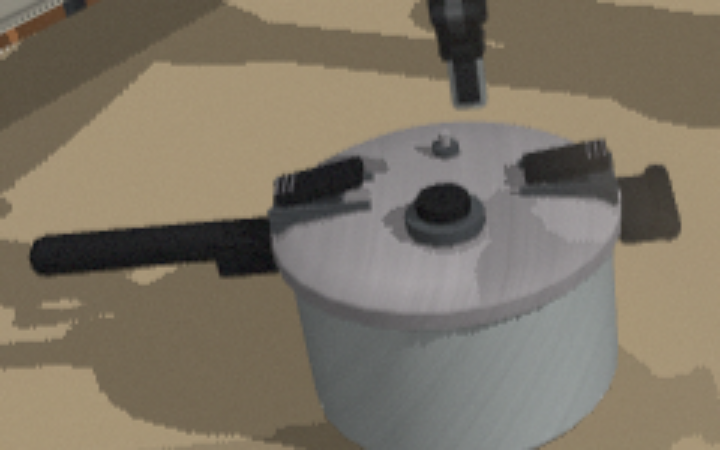

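View pics/t8.png

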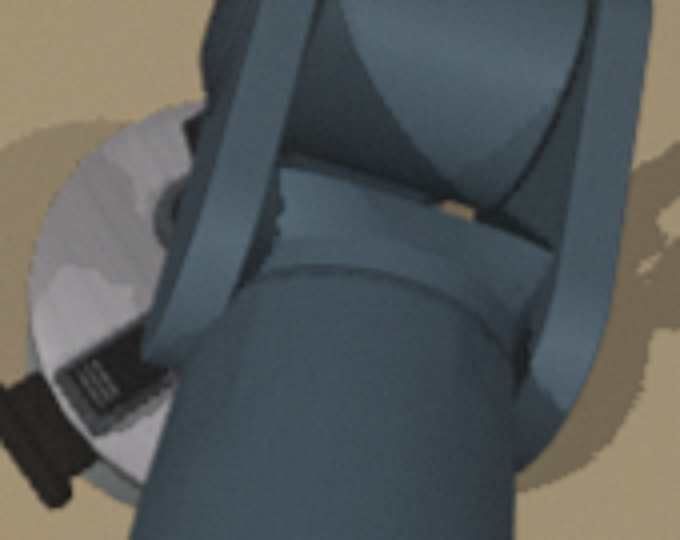

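View pics/w8.png

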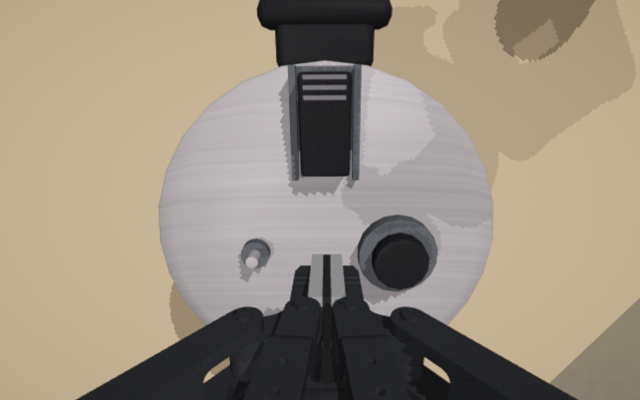

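The long-side rocker stays tipped and the button is up. The short-side rocker, with ribs at (325,88), lines up with the fingers at x≈326.

```bash
python3 -m crank '[{"linear":[0,-30,0],"dr":[0,0,0]},{"linear":[0,-60,0],"dr":[0,0,0]},{"linear":[0.5,-80,0],"dr":[0,0,0]},{"linear":[0.5,-85,10],"dr":[0,0,0]},{"linear":[0.5,-85,22],"dr":[0,0,0]},{"linear":[0.5,-85,28],"dr":[0,0,0]},{"linear":[0.5,-85,28],"dr":[0,0,0]},{"linear":[0.5,-85,28],"dr":[0,0,0]}]'
python3 - <<'E'
from h import *
s=env.read_camera("scene");cv2.imwrite("pics/s9.png",cv2.resize(s["image"][120:270,90:330,::-1],None,fx=3,fy=3))
st();S=(.5308,-.0072);u=np.array([.540,-.8415])
print(to(*(np.array(S)-u*2/1000),.170,32.7))
E
```

```text
t: 10.68
tool_pos: [0.5302, -0.0065, 0.3646]
tool_rot: [-3.14, 0.001, 0.568]
ft_force: [-0.3, 0.6, 1.2]
gripper_width: 0.0002
10.73 [ 0.5303 -0.0064  0.3653] [-1.7998e+02  3.0000e-02  3.2550e+01] [-0.21  0.55 -0.14] -0.0001 [-0.23  0.    1.9  -0.    1.24 -0.79]
(array([-0. , -1.1, 22.3]), array([-0.02,  0.03, -0.15]))
```

View pics/s9.png

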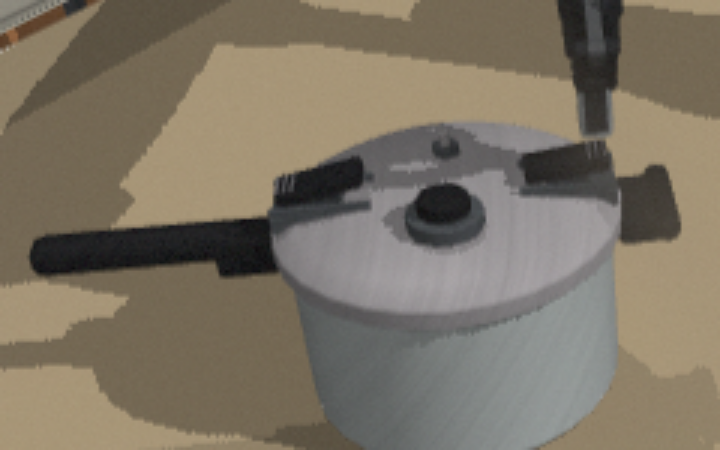

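The tip is above the short-side ribs at (597,140). Pressing the same way.

```bash
python3 -m crank '[{"linear":[0,-1,3],"dr":[0,0,0]},{"linear":[0,-1,6],"dr":[0,0,0]},{"linear":[0,-1,8],"dr":[0,0,0]},{"linear":[0,-1,10],"dr":[0,0,0]},{"linear":[0,-1,12],"dr":[0,0,0]},{"linear":[0,-1,13],"dr":[0,0,0]},{"linear":[0,-1,13],"dr":[0,0,0]}]'
python3 -m crank '[{"linear":[0,0,1],"dr":[0,0,0]},{"linear":[0,0,2],"dr":[0,0,0]},{"linear":[0,0,3],"dr":[0,0,0]},{"linear":[0,0,4],"dr":[0,0,0]},{"linear":[0,0,4],"dr":[0,0,0]}]'
python3 -m crank '[{"linear":[0,0,1],"dr":[0,0,0]},{"linear":[0,0,2],"dr":[0,0,0]},{"linear":[0,0,3],"dr":[0,0,0]},{"linear":[0,0,3],"dr":[0,0,0]}]'
python3 -m crank '[{"linear":[0,0,1],"dr":[0,0,0]},{"linear":[0,0,2],"dr":[0,0,0]},{"linear":[0,0,2],"dr":[0,0,0]}]'
```

```text
t: 11.32
tool_pos: [0.5292, -0.0046, 0.3524]
tool_rot: [-3.141, 0.0, 0.57]
ft_force: [-0.3, 0.9, 0.5]
gripper_width: 0.0002
t: 11.73
tool_pos: [0.5292, -0.0044, 0.3488]
tool_rot: [-3.141, -0.0, 0.569]
ft_force: [-1.7, 2.5, 3.7]
gripper_width: -0.0002
t: 12.07
tool_pos: [0.5292, -0.0042, 0.3459]
tool_rot: [-3.14, -0.0, 0.57]
ft_force: [-4.3, 5.2, 5.9]
gripper_width: 0.0001
t: 12.32
tool_pos: [0.5293, -0.0041, 0.3448]
tool_rot: [-3.14, -0.0, 0.57]
ft_force: [-7.1, 4.6, 11.2]
gripper_width: -0.0002
```

```bash
python3 -m crank '[{"linear":[0,0,1],"dr":[0,0,0]},{"linear":[0,0,2],"dr":[0,0,0]},{"linear":[0,0,2],"dr":[0,0,0]},{"linear":[0,0,2],"dr":[0,0,0]}]'
python3 -m crank '[{"linear":[0,0,-5],"dr":[0,0,0]},{"linear":[0,0,-15],"dr":[0,0,0]},{"linear":[0,0,-35],"dr":[0,0,0]},{"linear":[0,0,-65],"dr":[0,0,0]},{"linear":[0,0,-80],"dr":[0,0,0]},{"linear":[30,20,-80],"dr":[0,0,0]},{"linear":[60,40,-80],"dr":[0,0,0]},{"linear":[0,60,-80],"dr":[0,0,0]},{"linear":[0,60,-80],"dr":[0,0,0]},{"linear":[0,60,-80],"dr":[0,0,0]}]'
python3 - <<'E'
from h import *
s=env.read_camera("scene");cv2.imwrite("pics/s10.png",cv2.resize(s["image"][120:270,90:330,::-1],None,fx=3,fy=3))
c=env.read_camera("wrist");cv2.imwrite("pics/w10.png",c["image"][:,:,::-1])
st()
E
```

```text
t: 12.65
tool_pos: [0.5294, -0.004, 0.3446]
tool_rot: [-3.14, -0.0, 0.57]
ft_force: [-11.6, 6.6, 20.5]
gripper_width: -0.0
t: 13.48
tool_pos: [0.5612, -0.0577, 0.4199]
tool_rot: [-3.14, 0.003, 0.566]
ft_force: [-0.1, 0.6, 0.1]
gripper_width: -0.0002
13.58 [ 0.5616 -0.0558  0.4215] [ 1.7998e+02 -1.0000e-02  3.2540e+01] [ 0.21 -0.22 -0.75] 0.0003 [-0.3   0.03  1.76 -0.    1.35 -0.87]
```

View pics/s10.png

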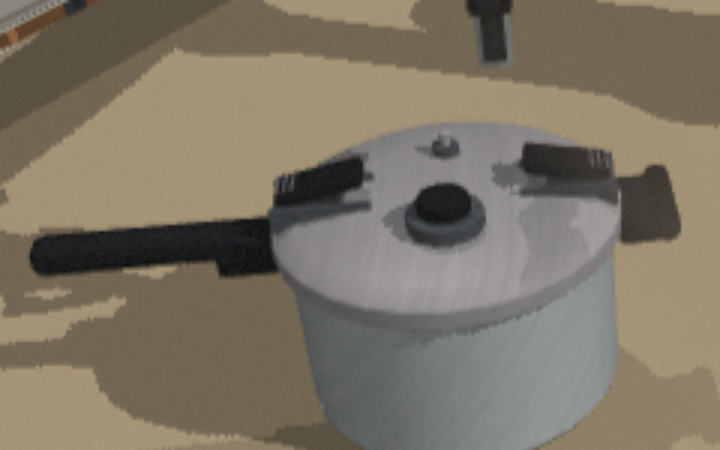

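View pics/w10.png

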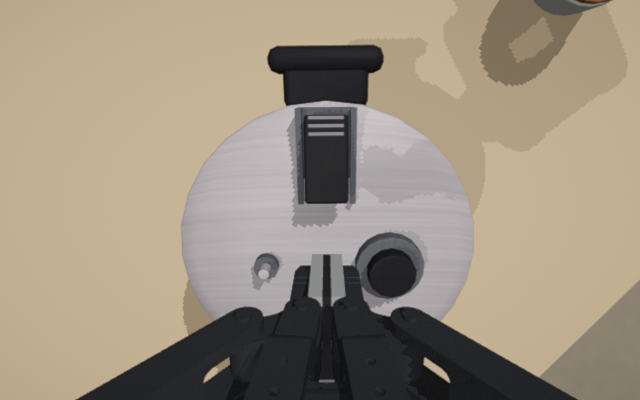

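Both rockers now show the outer end down and the inner end raised. The lid outline and handles are where they were. I'll move the arm clear and measure the angles from the depth data.

```bash
python3 -m crank '[{"linear":[-30,15,-10],"dr":[0,0,0]},{"linear":[-60,30,-20],"dr":[0,0,0]},{"linear":[-90,46,-20],"dr":[0,0,0]},{"linear":[-120,61,-20],"dr":[0,0,0]},{"linear":[-150,76,-20],"dr":[0,0,0]},{"linear":[-180,92,-20],"dr":[0,0,0]},{"linear":[-210,107,-20],"dr":[0,0,0]},{"linear":[-240,122,-20],"dr":[0,0,0]},{"linear":[-270,137,-20],"dr":[0,0,0]},{"linear":[-300,153,-20],"dr":[0,0,0]}]'
python3 -m crank '[{"linear":[-30,15,0],"dr":[0,0,0]},{"linear":[-60,30,0],"dr":[0,0,0]},{"linear":[-60,30,0],"dr":[0,0,0]},{"linear":[-60,30,0],"dr":[0,0,0]}]'
python3 - <<'E'
from h import *
cen=np.array([.5848,-.0914]);u=np.array([.540,-.8415]);v=np.array([.8415,.540])
for n in ("top","scene"):
    c=env.read_camera(n);W=world(c);ok=c["z_map"]>0
    x=(W[...,:2]-cen)@u;y=(W[...,:2]-cen)@v
    m=ok&(abs(W[...,2]-.160)<.004)&(np.hypot(x,y)<.13);P=W[m]
    print(n,"lid",cv2.minEnclosingCircle(cv2.convexHull(P[:,:2].astype(np.float32))))
    for sg in (1,-1):
        r=ok&(abs(y)<.010)&(abs(sg*x-.08)<.024)&(W[...,2]>.166)
        p=np.polyfit(sg*x[r]-.08,W[...,2][r],1);print("  rocker",sg,r.sum(),"slope",p[0].round(3),"z@0",p[1].round(4))
    b=ok&(np.hypot(x,y-.045)<.011);print("  button z",np.median(W[b][:,2]))
    sc=1 if n=="top" else 3
    cv2.imwrite(f"pics/{n}11.png",c["image"][:,:,::-1])
E
```

```text
t: 14.42
tool_pos: [0.3908, -0.3464, 0.4426]
tool_rot: [3.139, -0.0, 0.57]
ft_force: [0.8, 0.0, -0.0]
gripper_width: 0.0003
t: 14.75
tool_pos: [0.3567, -0.4041, 0.4422]
tool_rot: [3.141, -0.0, 0.567]
ft_force: [0.4, 0.1, -0.2]
gripper_width: -0.0001
top lid ((0.5855255126953125, -0.09053736925125122), 0.113324373960495)
  rocker 1 188 slope -0.194 z@0 0.1754
  rocker -1 234 slope -0.209 z@0 0.1754
  button z 0.17997035091307967
scene lid ((0.5848141312599182, -0.09187722206115723), 0.1133062019944191)
  rocker 1 126 slope -0.197 z@0 0.1739
  rocker -1 127 slope -0.197 z@0 0.1739
  button z 0.17871608562086022
```

View pics/top11.png

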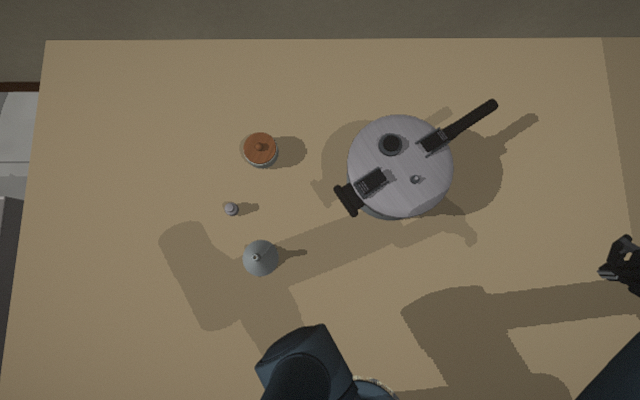

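View pics/scene11.png

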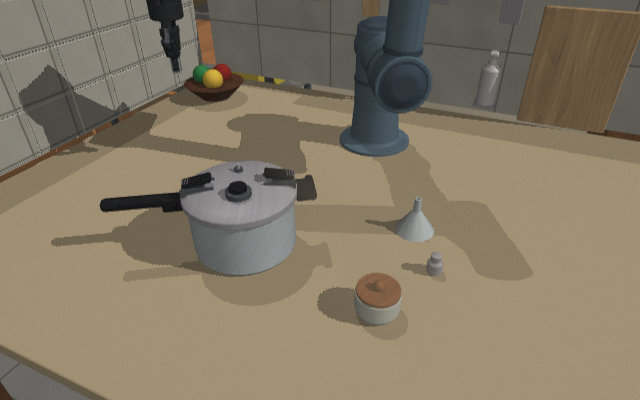

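Both rockers lie at a slope of about -0.20 rad, which is the full 0.40 rad of travel from +0.20. The button is up. The cooker at (400,167) and the bystanders at (261,150), (231,208) and (261,258) have not moved.

```bash
python3 -c "
from workcell import env
print(env.hand_in())"
```

```text
the job is handed in; nothing more can be done
None
```

I unlocked the lid in the order asked, using only the closed fingertips, and handed the job in at about 15 s.

- **Steam-release button:** I pressed it to its stop and held it there about 1.5 s at 13–17 N. It came back up, and depth puts its top at about 179–180 mm.
- **Lock rockers:** I pressed the long-handle rocker over to its stop (about 18 N), then the short-handle one (about 20 N). After the arm moved clear, depth fits gave outer-end-down slopes of 0.194 and 0.197 rad (long) and 0.209 and 0.197 rad (short). They look fully over, taking full travel as about +0.20 to −0.20 rad, which I worked out from the heights given.
- **Cooker:** The lid circle came out within about 1 mm of its first position, which is within camera accuracy.
- **Bystanders:** The regulator weight, funnel and salt cellar are at the same pixels as before in the top view.

The wrist camera disagreed with the top and scene cameras by about 2–5 mm. For the button I aimed about 1 mm off the top-view position toward the wrist reading. For the rockers I used the top-view positions, and the pictures showed the tip on target each time. No final check failed.

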